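# Dispense the gold chocolate with the lever

## Task

Drop the gold chocolate into the dispenser's steel dish: with the fingertips, press the lever on the gold ball's side right down so that its clear lid lifts, and keep it down until the ball lies in the dish. Then let that lever come up slowly under the finger until the lid is fully shut, so the lid never drops or slams, and move clear. Leave the red ball in its lane, do not touch the balls or the lids, do not grip or lift anything, and leave the things lying around where they are.

Things in the scene. Friction and masses are not known exactly. Their poses are not given: they have to be found in the camera images.
- dispenser: White dispenser fixed to the table, 240 (x) x 130 (y) x 145 mm tall, levers extra; origin under the housing, on the table. -x is its front, +y its left. On top two lanes slope to the front, centres y = +29 (left), -29 mm (right); each ball waits at x -35, z 106 mm. Steel dish in front: inside x -52 to -140, y -56 to 56, rim at z 50 mm. Each lever runs forward past the dish on its lane's side.
- press_left (a point): Top centre of the left lever's black pad, 46 (x) x 40 (y) x 12 mm; at rest 190 mm in front (-x), 95 mm left (+y) of the dispenser's origin and 120 mm above the table. It swings down about 51 mm (up to 7 mm shift along x) about a pivot 175 mm behind it; only table lies under it. Sprung upwards: about 4 N starts it, 6 to 7 N at the bottom stop. If let go it flies up and the lid slams.
- press_right (a point): The same for the right lever: 190 mm in front and 95 mm to the right (-y) of the dispenser's origin; same heights, travel and spring.
- lever_left (a joint): Left lever, rad: 0 at rest (up), 0.30 fully pressed. Works only the left lid. A spring returns it to 0.
- lever_right (a joint): Right lever, rad: 0 at rest (up), 0.30 fully pressed. Works only the right lid. A spring returns it to 0.
- lid_left (a joint): Clear lid of the left lane, rad: 0 shut, 0.60 fully open; it always stands at twice its lever's angle. Closing faster than 2 rad/s (a pad rising faster than about 170 mm/s) is a slam. From about 0.3 rad up the ball can roll out.
- lid_right (a joint): Clear lid of the right lane; same as the left.
- lip_left (a point): Clear plate of the left lid, 116 x 52 x 4 mm with a 44 mm front lip, grey edge strips and an open 52 x 42 mm viewing window above the ball; this point: upper front edge; its hinge lies 117 mm behind, 140 mm above the table. Not to be touched.
- lip_right (a point): Clear plate of the right lid, same as the left. Not to be touched.
- gold_ball: Gold-coloured chocolate ball, 32 mm across, 20 g; origin at its centre. Starts in the left or the right lane.
- red_ball: Red chocolate ball, 32 mm across, 20 g; origin at its centre. Starts in the other lane and stays there.
- biscuit: Loose pale piped biscuit, 39 mm across, 23 mm high, lying between the levers in front of the dish; origin under its centre. Bystander.
- small_jar: Loose small jar of biscuits with black lid, 60 mm across, 67 mm high, standing to the right of the dispenser; origin under its centre. Bystander.
- marker: Loose white marker pen with blue cap, 16 x 123 x 18 mm, lying to the left of the dispenser; origin under its centre. Bystander.
Not all that is in view belongs to the job. Of the things that look like the gold_ball, the smallest one is meant.

How it is judged:
On the way, in this order (a step that is already met when the one before it is completed fails the run):
1. the gold ball lies in the dish while a lever is still held nearly right down (its lid over 0.5 rad open) (x of gold_ball in the frame of dispenser between -0.145 and -0.05 m and z of gold_ball in the frame of dispenser below 0.05 m and y of gold_ball in the frame of dispenser between -0.058 and 0.058 m and value of joint any of lid_left, lid_right above 0.5 rad), for 0.3 s.
2. both lids are shut again (value of joint each of lid_left, lid_right below 0.04 rad), for 0.2 s.
At the end, for the whole second after the job is handed in: The gold ball lies in the steel dish, nearly still (under 0.1 m/s), the red ball is still in its lane, and both lids are shut (under 0.04 rad) (all of step 2 and x of gold_ball in the frame of dispenser between -0.145 and -0.05 m and z of gold_ball in the frame of dispenser below 0.05 m and y of gold_ball in the frame of dispenser between -0.058 and 0.058 m and x of red_ball in the frame of dispenser above -0.045 m and z of red_ball in the frame of dispenser above 0.09 m and linear speed of gold_ball below 0.1 m/s); the robot touches nothing.
It fails at once if a lid drops or slams (closes faster than 2 rad/s) (velocity of joint any of lid_left, lid_right below -2 rad/s).
It fails at once if the red ball leaves its lane (not (x of red_ball in the frame of dispenser above -0.045 m and z of red_ball in the frame of dispenser above 0.09 m)).
It fails at once if the robot touches a lid (contact force between any of the fingers, the arm and lid_left above 0.5 N or contact force between any of the fingers, the arm and lid_right above 0.5 N).
It fails at once if the robot touches a ball (contact force between any of the fingers, the arm and gold_ball above 0.2 N or contact force between any of the fingers, the arm and red_ball above 0.2 N).
It fails at once if a bystander is moved more than 15 mm (distance of any of biscuit, small_jar, marker from where it was at the start of the episode above 0.015 m).
It also fails if it takes over 38 s, if anything falls off the work surface, if the arm or the gripper's body presses on something with over 40 N, if the wrist force passes 120 N, or if a joint passes its speed limit or range.

## Robot

A 6-joint arm with a two-finger parallel gripper is mounted at the origin on a cart in front of the work surface, level with it; the furniture and walls round the work are solid. World frame = base frame: x ahead of the robot, y to its left, z up, the work surface at z = 0. Lengths are in m, angles in rad, forces in N, time in s.
With the tool pointing down it reaches from about 0.375 to 0.975 m from the base axis. Payload 3.8 kg.
Tool frame: the origin (TCP) lies between the finger pads; the fingertips stand 17 mm ahead of it and the grasp point (between the pads) lies 2 mm behind it; z points along the fingers, y is the line along which they close (so a half turn about z gives the same grasp; the last joint's range is limited). The gripper opens to 85 mm and grips with 20 to 120 N. Pads are 22 mm wide; open, the fingers measure 114 mm over their backs; the gripper's body (76 mm by 85 mm) begins 54 mm behind the grasp point. The pads swing forward as they close: fully open they stand 13 mm farther back than shut.
Start: joints at [-1.283, 0.264, 1.604, -0, 1.274, -0.037], TCP at [0.215, -0.64, 0.248] pointing down, gripper open.
Joint ranges: [-2.63, 2.63], [-0.94, 2.18], [0.31, 2.57], [-1.31, 4.45], [0, 2.66], [-2.55, 2.55]. Speed limits (rad/s): [2.57, 2.57, 3.14, 3.14, 3.14, 3.14].

## Interface

Orientations are given as a rotation vector (axis times angle).
In Python, from workcell import bot gives the robot as it stands.
- The arm moves only by the tool play_rows, never from a script. Its argument "steps" is one flat list of numbers, 4 for each row, row after row: the shift along the tool's x, y, z in m, then the turn about the tool's z in rad. A call has 1 to 10 rows; each row is the pose to reach, as a shift and turn from the pose commanded when the call began, along the tool's axes at that moment; what a row does not reach only later rows make up. A row lasts 1/8 s, in which the tool goes at most 62.5 mm and 10.7 degrees, less where a joint would pass 70% of its speed; a pose out of reach is approached as far as the arm can. A call with a gripper value outside its range is refused whole. "jaw" is the closure in counts, from 0 (fully open) to 255 (shut), set as the call begins (left out, the last holds). The fingers move at their own pace and stop on an object; "grip_force" is the grip in N (left out, the last holds). Time passes only in rows, so rows that repeat a pose let the fingers close. It gives the time, the measured TCP pose, the force, the opening and the grip force at its end, in the units of the state.
- bot.read_state(): the state, without advancing time (a new reading comes with each control period).
- bot.read_camera(name): name is "side" or "top" or "wrist"; returns a dict with "pixels" (420x560x3 uint8, blue, green, red), "mtx" (3x3 intrinsics, pixels), "R" (3x3) and "t" (3): a world point X has camera coordinates R X + t. Camera axes: x right, y down, z forward; pixel columns grow to the right and rows downward; lengths in m; the calibration is good to about 2 mm. A picture is of the moment at which its call begins. There is no depth.
- bot.finish_job(): hands the job in; it is judged then, once.
The state is a dict: "time": time; "q": joint angles; "joint_vel": joint speeds; "joint_torque": joint torques, N m; "tool_pos": TCP position; "tcp_rot": TCP orientation; "wrist_force": force on the tool from outside, world axes, zero at the start; "torque": the same for the moment, N m; "width": opening from 0.0 (shut) to 1.0 (fully open); "grip_force": force on a finger pad.
Only numpy, scipy, OpenCV 4.12 (cv2) and the standard library are available. Lean on these libraries where they do the work, as an engineer would, in place of code of your own. Each camera call takes 0.05 s, during which the arm holds its last target. There are 200 camera calls.

## Working session

There is one attempt and no reset: what is moved stays moved. The work goes in short steps, Python scripts to look and compute and a tool call to move; the robot and the scene stay as the last step left them, time stands still between calls to the robot, and variables do not carry over. Pictures are saved under pics/ and viewed, at most 10 in all, crops included, and the job is handed in when it is done.

Besides the shell and the picture viewer there is one more tool, called after ">>>" as name(argument=value, ...) on one line, values as JSON. play_rows: Moves the arm, as the interface text tells. Its arguments: {"type":"object","properties":{"steps":{"type":"array"},"jaw":{"type":"number"},"grip_force":{"type":"number"}},"required":["steps"]}

```bash
mkdir -p pics
python3 - <<'E'
from workcell import bot
import cv2,pickle
d={}
for n in("side","top"):
    c=bot.read_camera(n); d[n]=c; cv2.imwrite(f"pics/{n}0.png",c["pixels"])
pickle.dump(d,open("cams.pkl","wb"))
s=bot.read_state(); print(s["time"],s["tool_pos"],s["tcp_rot"],s["width"])
E
```

```text
0.1 [ 0.21522483 -0.63910409  0.24704676] [-3.09823396e+00 -5.07654510e-01  3.86381504e-04] 0.9987195283365683
```

View pics/side0.png

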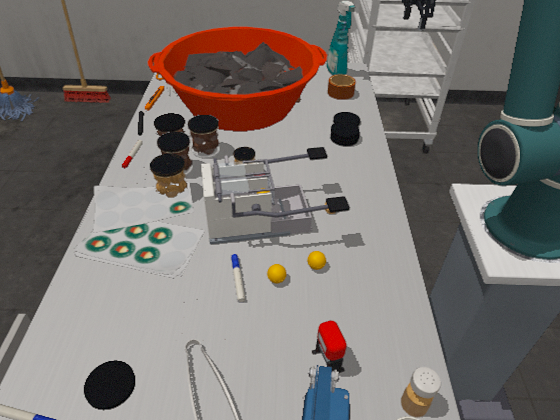

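View pics/top0.png

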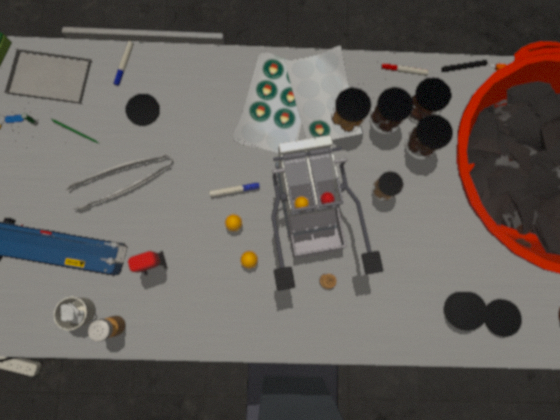

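The side view shows the dispenser with its pads at (317,154) and (338,204). In the top view the pads are at (284,279) and (372,263). Gold lookalikes in the top view are yellow balls on the table at (233,222) and (249,260), and one in a lane at (302,203), which is the smallest. Red is at (327,199). I choose the lane ball and check it in a close crop.

Run:
```python
import cv2,pickle
d=pickle.load(open("cams.pkl","rb"))
p=d["top"]["pixels"][130:300,220:400]
cv2.imwrite("pics/topc.png",cv2.resize(p,None,fx=3.5,fy=3.5,interpolation=cv2.INTER_CUBIC))
```

```text
(no output)
```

View pics/topc.png

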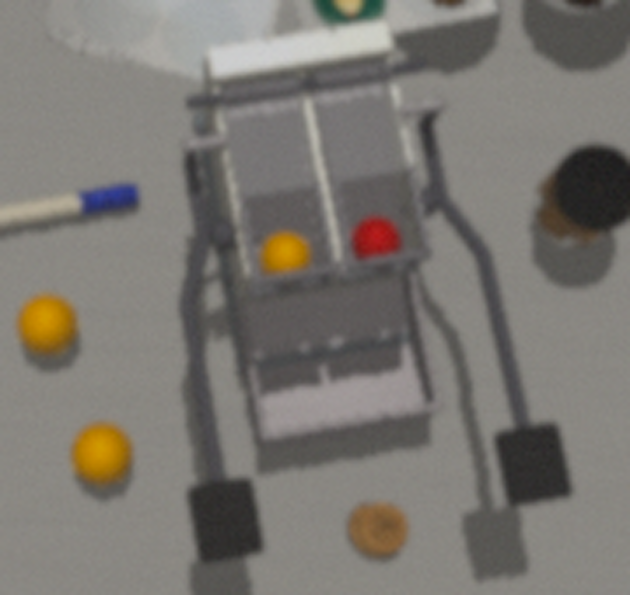

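The crop confirms it. The gold ball at crop (285,253) is in the left lane and smaller than the table balls. Red at (377,238) is in the right lane. The left pad centre is at crop (225,520) and the right at (533,463).

```bash
cat > h.py <<'E'
import numpy as np,pickle
d=pickle.load(open("cams.pkl","rb"))
def ray(n,uv,z):
    c=d[n];R=np.array(c["R"]);t=np.array(c["t"])
    o=-R.T@t; v=R.T@np.linalg.inv(c["mtx"])@np.array([uv[0],uv[1],1.])
    return o+v*(z-o[2])/v[2]
E
python3 - <<'E'
from h import *
from workcell import bot
from scipy.spatial.transform import Rotation as Ro
f=lambda a,b:(220+(a+.5)/3.5-.5,130+(b+.5)/3.5-.5)
L=ray("top",f(225,520),.12);R=ray("top",f(533,463),.12)
print(L,R,np.linalg.norm(L-R)); 
v=L-R; yaw=np.arctan2(v[1],v[0])-np.pi/2; print("yaw",yaw)
for n,p in(("gold",(285,253)),("red",(377,238))): print(n,ray("top",f(*p),.106))
print("biscuit",ray("top",f(378,530),.012))
print("side",ray("side",(338,204),.12),ray("side",(317,154),.12))
s=bot.read_state();T=Ro.from_rotvec(s["tcp_rot"]).as_matrix();print(T.round(3),s["tool_pos"])
w=[np.cos(yaw),np.sin(yaw)]
print("origin",(L+R)[:2]/2+.19*np.array(w))
for z in(.25,.16): print(z,T.T@(np.array([L[0],L[1],z])-s["tool_pos"]))
E
```

```text
[0.48621003 0.06693454 0.12      ] [ 0.52505637 -0.11806998  0.12      ] 0.18903891244773874
yaw 0.20696831182946207
gold [0.65212824 0.03327767 0.106     ]
red [ 0.66363805 -0.0245972   0.106     ]
biscuit [ 0.48252275 -0.03945523  0.012     ]
side [0.48749394 0.07293861 0.12      ] [ 0.52595023 -0.10791896  0.12      ]
[[ 0.948  0.319 -0.001]
 [ 0.319 -0.948  0.002]
 [ 0.    -0.002 -1.   ]] [ 0.21522483 -0.63910409  0.24704676]
origin [0.6915783  0.01347611]
0.25 [ 0.48213863 -0.58264196 -0.00171269]
0.16 [ 0.48213075 -0.58245686  0.08828712]
```

>>> play_rows(steps=[0.015,-0.018,0,0.02,0.045,-0.054,0,0.04,0.08,-0.097,0,0.06,0.117,-0.141,0,0.08,0.154,-0.186,0,0.1,0.191,-0.231,0,0.12,0.228,-0.275,0,0.12,0.265,-0.32,0,0.12,0.302,-0.365,0,0.12,0.339,-0.41,0,0.12], jaw=255)

```text
time: 1.35
tool_pos: [0.4059, -0.1411, 0.2481]
tcp_rot: [3.125, 0.32, 0.0]
wrist_force: [0.7, 0.4, -1.1]
width: 0.0
grip_force: 0.0
```

```bash
cat >> h.py <<'E'
def delta(X):
    from workcell import bot
    from scipy.spatial.transform import Rotation as Ro
    s=bot.read_state();T=Ro.from_rotvec(s["tcp_rot"]).as_matrix()
    print(s["time"],s["tool_pos"],s["wrist_force"],s["width"]); print(T.round(3)); print("d",T.T@(np.array(X)-s["tool_pos"]))
E
python3 -c "
from h import *
delta([.487,.069,.2])"
```

```text
1.35 [ 0.40589543 -0.14110126  0.24808075] [ 0.70617402  0.42564591 -1.08184892] 0.00035656937562268085
[[ 0.979  0.203  0.   ]
 [ 0.203 -0.979 -0.   ]
 [ 0.     0.    -1.   ]]
d [ 0.12205144 -0.18927044  0.04808735]
```

>>> play_rows(steps=[0.025,-0.039,0,0,0.055,-0.085,0,0,0.085,-0.132,0,0,0.11,-0.17,0.015,0,0.122,-0.189,0.04,0,0.122,-0.189,0.048,0,0.122,-0.189,0.048,0])

```text
time: 2.22
tool_pos: [0.4859, 0.0664, 0.1993]
tcp_rot: [3.125, 0.321, -0.004]
wrist_force: [0.6, 0.3, 0.5]
width: 0.0
grip_force: 0.0
```

Run:
```python
from h import *
from workcell import bot
import cv2
delta([.487,.069,.147])
a=bot.read_camera("top")["pixels"][170:330,220:400]; b=bot.read_camera("side")["pixels"][100:260,190:370]
cv2.imwrite("pics/ab.png",np.hstack([cv2.resize(a,(400,356),interpolation=2),cv2.resize(b,(400,356),interpolation=2)]))
```

```text
2.225 [0.48585502 0.06639323 0.19932701] [0.55529964 0.33559867 0.45897176] 0.000343226186889058
[[ 0.979  0.204 -0.003]
 [ 0.204 -0.979 -0.001]
 [-0.003  0.    -1.   ]]
d [ 0.00178744 -0.00232564  0.05232226]
```

View pics/ab.png

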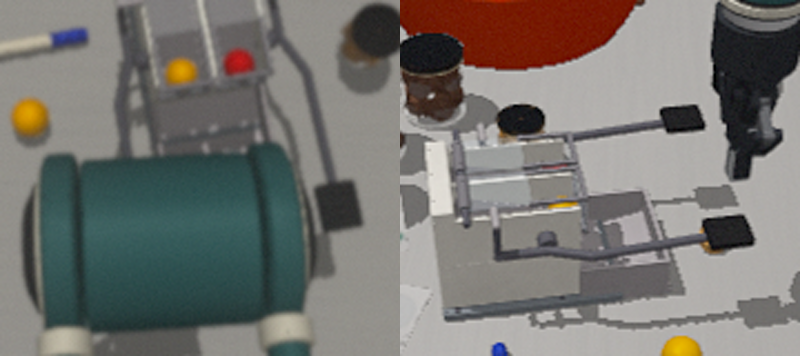

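The top view shows the arm hiding the pad. In the side view the closed fingertips (crop 738,172) hang above the left pad (728,230). I go down to just past contact.

>>> play_rows(steps=[0.001,-0.002,0.02,0,0.001,-0.002,0.04,0,0.001,-0.002,0.055,0,0.001,-0.002,0.062,0,0.001,-0.002,0.067,0,0.001,-0.002,0.07,0,0.001,-0.002,0.07,0])

```text
time: 3.2
tool_pos: [0.4876, 0.0689, 0.1307]
tcp_rot: [3.125, 0.321, 0.001]
wrist_force: [-2.4, -1.6, 3.9]
width: 0.002
grip_force: 1.9
```

Run:
```python
from h import *
from workcell import bot
import cv2
delta([.487,.069,.086])
b=bot.read_camera("side")["pixels"][120:240,190:370]
cv2.imwrite("pics/c.png",cv2.resize(b,(720,480),interpolation=2))
```

```text
3.2 [0.48761061 0.06892743 0.13065967] [-2.3644241  -1.62826437  3.93444079] 0.00200268262772719
[[ 0.979  0.203  0.   ]
 [ 0.203 -0.979 -0.   ]
 [ 0.     0.    -1.   ]]
d [-0.00059854 -0.00021163  0.04465939]
```

View pics/c.png

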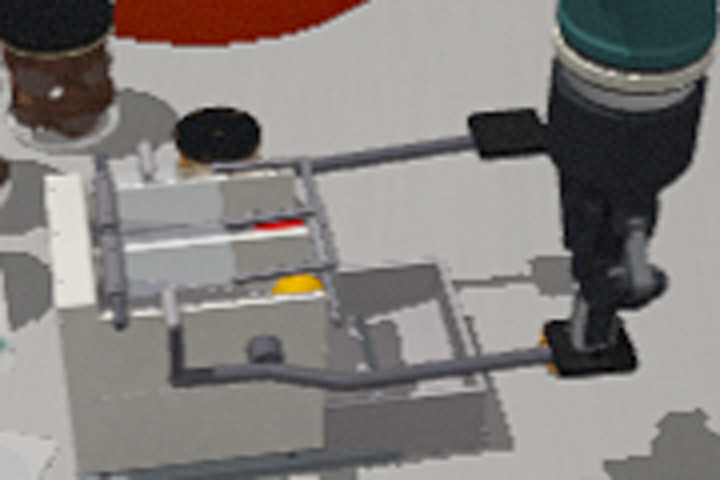

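Fingertips sit on the left pad near its centre (590,340). Pressing on down.

>>> play_rows(steps=[0,0,0.006,0,0,0,0.012,0,0,0,0.018,0,0,0,0.024,0,0,0,0.03,0,0,0,0.035,0,0,0,0.039,0,0,0,0.042,0,0,0,0.042,0])

```text
time: 4.38
tool_pos: [0.4895, 0.0694, 0.0889]
tcp_rot: [-3.125, -0.321, -0.007]
wrist_force: [0.7, -1.3, 5.2]
width: 0.001
grip_force: 2.7
```

Run:
```python
from h import *
from workcell import bot
import cv2
delta([.487,.069,.086])
b=bot.read_camera("side")["pixels"][120:240,190:370]
cv2.imwrite("pics/d.png",cv2.resize(b,(720,480),interpolation=2))
```

```text
4.375 [0.48947298 0.06940915 0.08889072] [ 0.65177207 -1.2662232   5.21179306] 0.0013740707087704861
[[ 0.979  0.203  0.004]
 [ 0.203 -0.979  0.001]
 [ 0.004  0.    -1.   ]]
d [-0.00251689 -0.00010234  0.00287994]
```

View pics/d.png

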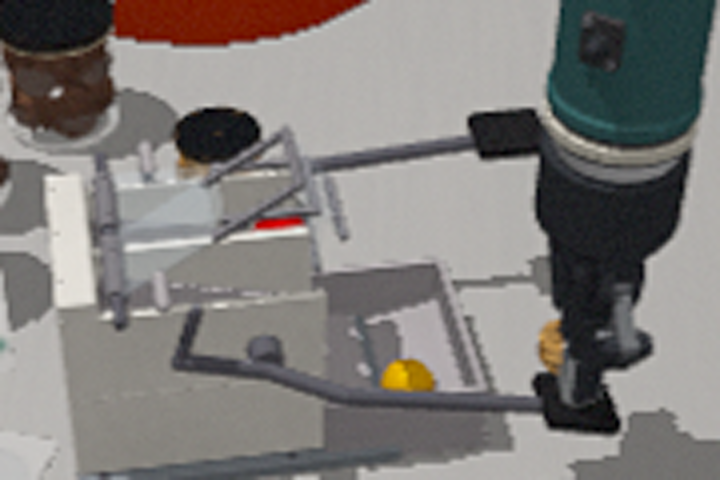

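The lid is up and the gold ball is in the dish at (410,375). Pressing to the stop and holding.

>>> play_rows(steps=[0,0,0.003,0,0,0,0.005,0,0,0,0.005,0,0,0,0.005,0,0,0,0.005,0,0,0,0.005,0,0,0,0.005,0,0,0,0.005,0])

```text
time: 5.42
tool_pos: [0.4901, 0.0695, 0.0861]
tcp_rot: [-3.125, -0.321, -0.008]
wrist_force: [-4.3, -0.4, 18.5]
width: -0.004
grip_force: 9.8
```

Run:
```python
from h import *
from workcell import bot
import cv2
delta([.487,.069,.137])
b=bot.read_camera("side")["pixels"][120:240,190:370]
cv2.imwrite("pics/e.png",cv2.resize(b,(720,480),interpolation=2))
```

```text
5.425 [0.49006002 0.06952376 0.08611484] [-4.27694957 -0.44843515 18.51925274] -0.004265055406095255
[[ 0.979  0.203  0.005]
 [ 0.203 -0.979  0.001]
 [ 0.005  0.    -1.   ]]
d [-2.83841421e-03 -9.86144304e-05 -5.09005989e-02]
```

View pics/e.png

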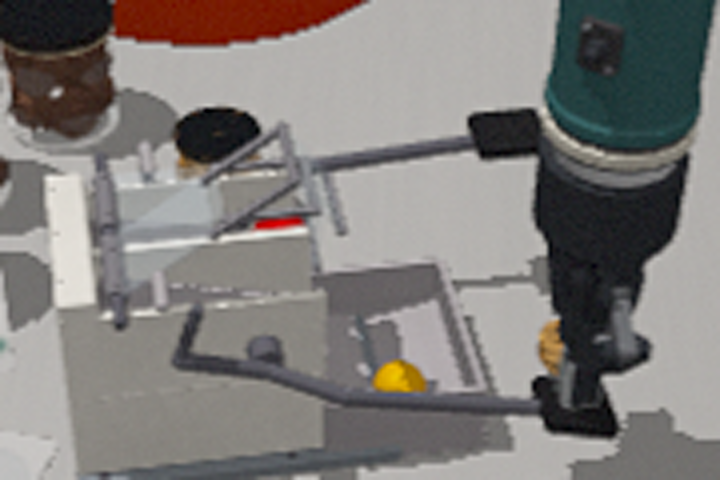

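The lever is at its stop (18 N) and the ball lies in the dish at (400,378). Now a slow rise at about 32 mm/s.

>>> play_rows(steps=[0,0,-0.002,0,0,0,-0.005,0,0,0,-0.009,0,0,0,-0.013,0,0,0,-0.017,0,0,0,-0.021,0,0,0,-0.025,0,0,0,-0.029,0,0,0,-0.033,0,0,0,-0.036,0])

```text
time: 6.72
tool_pos: [0.4877, 0.0691, 0.1196]
tcp_rot: [-3.125, -0.321, -0.001]
wrist_force: [-0.6, -1.5, 4.0]
width: -0.001
grip_force: 2.1
```

>>> play_rows(steps=[0,0,-0.003,0,0,0,-0.006,0,0,0,-0.009,0,0,0,-0.011,0,0,0,-0.013,0,0,0,-0.015,0,0,0,-0.017,0,0,0,-0.019,0,0,0,-0.021,0,0,0,-0.023,0])

```text
time: 7.98
tool_pos: [0.4863, 0.069, 0.1415]
tcp_rot: [-3.125, -0.321, 0.004]
wrist_force: [-0.6, -0.1, 0.2]
width: -0.003
grip_force: 0.0
```

>>> play_rows(steps=[0,0,-0.002,0,0,0,-0.005,0,0,0,-0.015,0,0,0,-0.04,0,0,0,-0.07,0,-0.02,0.03,-0.09,0,-0.04,0.08,-0.09,0,-0.05,0.12,-0.09,0,-0.05,0.15,-0.09,0,-0.05,0.15,-0.09,0])

```text
time: 9.22
tool_pos: [0.4694, -0.0897, 0.2332]
tcp_rot: [3.125, 0.316, 0.002]
wrist_force: [-0.1, -0.1, 0.2]
width: 0.002
grip_force: 0.0
```

Run:
```python
from h import *
from workcell import bot
import cv2
delta([.487,.069,.2])
a=bot.read_camera("top")["pixels"][130:300,220:400]; b=bot.read_camera("side")["pixels"][100:270,190:370]
cv2.imwrite("pics/f.png",np.hstack([cv2.resize(a,(400,378),interpolation=2),cv2.resize(b,(400,378),interpolation=2)]))
```

```text
9.225 [ 0.46935167 -0.08965527  0.23321159] [-0.06062238 -0.07193714  0.20765904] 0.001974488573045949
[[ 0.98   0.2    0.001]
 [ 0.2   -0.98  -0.001]
 [ 0.001  0.001 -1.   ]]
d [ 0.04902257 -0.15193378  0.0331494 ]
```

View pics/f.png

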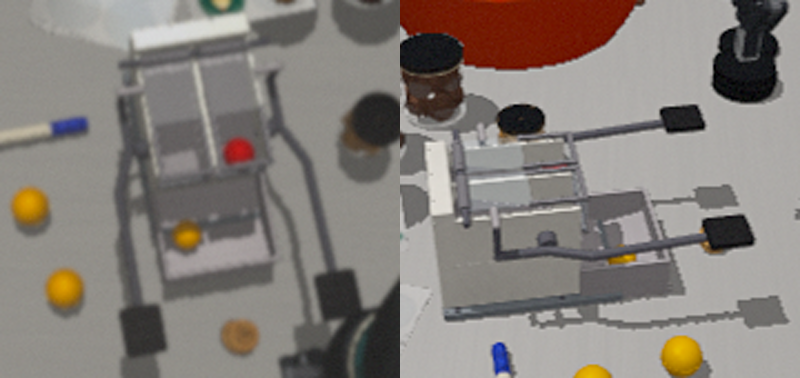

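The gold ball is in the dish (top 187,236) and the red ball is in its lane (238,152). The lids are shut, both levers are up, and the arm is clear with no contact force.

```bash
python3 -c "
from workcell import bot
print(bot.finish_job())"
```

```text
the job is handed in; nothing more can be done
None
```

The gold ball is in the steel dish, both lids are shut, the red ball is still in its lane, the arm is clear, and the job is handed in; the interface returned no verdict.

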